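Reset the coat counter with one stroke

TASK

Reset the coat counter for the next piece: run your fingertips lightly along its curved row of standing tabs, from the round end to the square end, so that the tabs fold down flat one after another. Do not grip or lift anything, keep the touch light, leave the counter where it lies, and leave the eraser, jar, spool and sanding block around it alone.

Things in the scene. Friction and masses are not known exactly. Their poses are not given: they have to be found in the camera images.
- counter: coat counter: loose curved wooden bar, 40 mm wide, 10 mm thick, about 0.9 kg, with a row of six metal flip tabs. Their hinges lie on an arc of radius 120 mm, 38 mm apart along it. Origin: underside of the bar at the middle of the arc; z up; x to the outer side (arc centre 120 mm away along -x); y along the row from the round end (tab 1) to the square end block (tab 6; block 60 x 34 mm, 12 mm high)
- pivot1 (a point): middle of the hinge of tab 1 (the first, at the rounded end of the bar), fixed in the bar 13 mm above its underside
- tab1 (a joint): angle of tab 1, rad: 0 upright (its back stop), 1.5 folded flat along the row towards the square end. Tab 18 mm wide across the row, 2.5 thick, reaching 32 mm above its hinge; its two hinge lugs stand 16 mm above the table, a folded tab 15 mm. It stays where it is left up to about 0.9 rad, beyond that it drops flat by itself; about 0.1 N at its tip moves it
- pivot2 (a point): middle of the hinge of tab 2, fixed in the bar 13 mm above its underside
- tab2 (a joint): angle of tab 2, rad: 0 upright (its back stop), 1.5 folded flat along the row towards the square end. Tab 18 mm wide across the row, 2.5 thick, reaching 32 mm above its hinge; its two hinge lugs stand 16 mm above the table, a folded tab 15 mm. It stays where it is left up to about 0.9 rad, beyond that it drops flat by itself; about 0.1 N at its tip moves it
- pivot3 (a point): middle of the hinge of tab 3, fixed in the bar 13 mm above its underside
- tab3 (a joint): angle of tab 3, rad: 0 upright (its back stop), 1.5 folded flat along the row towards the square end. Tab 18 mm wide across the row, 2.5 thick, reaching 32 mm above its hinge; its two hinge lugs stand 16 mm above the table, a folded tab 15 mm. It stays where it is left up to about 0.9 rad, beyond that it drops flat by itself; about 0.1 N at its tip moves it
- pivot4 (a point): middle of the hinge of tab 4, fixed in the bar 13 mm above its underside
- tab4 (a joint): angle of tab 4, rad: 0 upright (its back stop), 1.5 folded flat along the row towards the square end. Tab 18 mm wide across the row, 2.5 thick, reaching 32 mm above its hinge; its two hinge lugs stand 16 mm above the table, a folded tab 15 mm. It stays where it is left up to about 0.9 rad, beyond that it drops flat by itself; about 0.1 N at its tip moves it
- pivot5 (a point): middle of the hinge of tab 5, fixed in the bar 13 mm above its underside
- tab5 (a joint): angle of tab 5, rad: 0 upright (its back stop), 1.5 folded flat along the row towards the square end. Tab 18 mm wide across the row, 2.5 thick, reaching 32 mm above its hinge; its two hinge lugs stand 16 mm above the table, a folded tab 15 mm. It stays where it is left up to about 0.9 rad, beyond that it drops flat by itself; about 0.1 N at its tip moves it
- pivot6 (a point): middle of the hinge of tab 6 (the last, next to the square end), fixed in the bar 13 mm above its underside
- tab6 (a joint): angle of tab 6, rad: 0 upright (its back stop), 1.5 folded flat along the row towards the square end. Tab 18 mm wide across the row, 2.5 thick, reaching 32 mm above its hinge; its two hinge lugs stand 16 mm above the table, a folded tab 15 mm. It stays where it is left up to about 0.9 rad, beyond that it drops flat by itself; about 0.1 N at its tip moves it
- eraser: eraser in a card sleeve, 18x44x11 mm, loose bystander inside the curve; origin under its centre
- jar: small pigment jar with a light lid, 48 mm across, 44 mm high, loose bystander on the outer side of the curve; origin under its centre
- spool: thread spool, 31 mm across, 40 mm high, loose bystander near the round end; origin under its centre
- sanding: wooden sanding block, 46x76x26 mm, loose bystander near the square end; origin under its centre

How it is judged:
By the outcome, as a careful person would: the job done as asked, in the order asked, and still so for the second after the job is handed in, with the robot touching nothing.
It also fails if it takes over 48 s, if anything falls off the work surface, if the arm or the gripper's body presses on something with over 40 N, if the wrist force passes 120 N, or if a joint passes its speed limit or range.

ROBOT

A 6-joint arm with a two-finger parallel gripper is mounted at the origin on a cart in front of the work surface, level with it; the furniture and walls round the work are solid. World frame = base frame: x ahead of the robot, y to its left, z up, the work surface at z = 0. Lengths are in m, angles in rad, forces in N, time in s.
With the tool pointing down it reaches from about 0.35 to 0.85 m from the base axis. Payload 8.1 kg.
Tool frame: the origin (TCP) lies at the centre of the arm's flange, where the gripper is bolted on; the fingertips stand 186 mm ahead of it and the grasp point (between the pads) lies 167 mm ahead of it (robot.grasp_offset is the distance from the TCP to the grasp point, in m); z points along the fingers, y is the line along which they close (so a half turn about z gives the same grasp; the last joint's range is limited). The gripper opens to 93 mm and grips with 3 to 60 N. Pads are 15 mm wide; open, the fingers measure 128 mm over their backs; the gripper's body (75 mm by 188 mm) begins 65 mm behind the grasp point.
Start: joints at [1.085, 0.13, 1.488, -0, 1.523, -0.085], TCP at [0.234, 0.552, 0.405] pointing down, gripper open.
Joint ranges: [-2.96, 2.96], [-0.89, 2.26], [0.02, 2.5], [-1.34, 4.48], [0, 2.73], [-2.66, 2.66]. Speed limits (rad/s): [2.39, 2.39, 2.79, 3.14, 3.14, 3.14].

INTERFACE

Orientations are given as a rotation vector (axis times angle).
In Python, from plant import robot gives the robot as it stands.
- The arm moves only by the tool drive_tool, never from a script. Its argument "moves" is one flat list of numbers, 7 for each row, row after row: the finger opening in mm, from 0 to 93, then the shift along the tool's x, y, z in mm, then the turn, a rotation vector about the tool's x, y, z in degrees. A call has 1 to 8 rows; each row shifts and turns the commanded pose from where the row before left it, along the tool's axes as they then stand; what a row does not reach is not made up. A row lasts 1/10 s, in which the tool goes at most 50 mm and 8.59 degrees, less where a joint would pass 70% of its speed; a pose out of reach is approached as far as the arm can. A call is refused whole if a number of a shift passes 50 or a number of a turn 8.59, either way. A call with a gripper value outside its range is refused whole. The fingers move at their own pace and stop on an object; "grip_force" is the grip in N (left out, the last holds). Time passes only in rows, so rows that do not move let the fingers close. It gives the time, the measured TCP pose, the force, the opening and the grip force at its end, in the units of the state.
- robot.read_state(): the state, without advancing time (a new reading comes with each control period).
- robot.read_camera(name): name is "scene" or "top" or "wrist"; returns a dict with "color" (400x640x3 uint8, red, green, blue), "depth" (400x640 float32, m along the optical axis (not along the pixel's ray), 0 where there is no reading), "mtx" (3x3 intrinsics, pixels), "R" (3x3) and "t" (3): a world point X has camera coordinates R X + t. Camera axes: x right, y down, z forward; pixel columns grow to the right and rows downward; lengths in m; the calibration is good to about 2 mm. A picture is of the moment at which its call begins.
- robot.close_job(): hands the job in; it is judged then, once.
The state is a dict: "t": time; "q": joint angles; "dq": joint speeds; "joint_torque": joint torques, N m; "tool_pos": TCP position; "orientation": TCP orientation; "force": force on the tool from outside, world axes, zero at the start; "wrist_torque": the same for the moment, N m; "opening": finger opening in m; "gripper_force": force on a finger pad.
Only numpy, scipy, OpenCV 4.12 (cv2) and the standard library are available. Lean on these libraries where they do the work, as an engineer would, in place of code of your own. Each camera call takes 0.05 s, during which the arm holds its last target. There are 200 camera calls.

## Working session

There is one attempt and no reset: what is moved stays moved. The work goes in short steps, Python scripts to look and compute and a tool call to move; the robot and the scene stay as the last step left them, time stands still between calls to the robot, and variables do not carry over. Pictures are saved under pics/ and viewed, at most 10 in all, crops included, and the job is handed in when it is done.

Besides the shell and the picture viewer there is one more tool, called after "Call:" in YAML: its name, and indented under it one key for each argument. drive_tool: Moves the arm, as the interface text tells. Its arguments: {"type":"object","properties":{"moves":{"type":"array","items":{"type":"number"}},"grip_force":{"type":"number"}},"required":["moves"]}

```bash
ls; mkdir -p pics
python3 - <<'E'
from plant import robot
import cv2,numpy as np
for n in ["top","scene"]:
    c=robot.read_camera(n); np.savez(f"{n}.npz",**c)
    cv2.imwrite(f"pics/{n}1.png",c["color"][:,:,::-1]); print(n,c["mtx"].tolist(),c["R"].round(3).tolist(),c["t"].round(3))
s=robot.read_state();print(s)
E
```

```text
pics
top [[455.2598553668742, 0.0, 311.4647070578403], [0.0, 455.2598553668742, 201.57599027397018], [0.0, 0.0, 1.0]] [[0.019, -1.0, 0.005], [-0.989, -0.019, -0.15], [0.15, -0.003, -0.989]] [-0.012  0.628  0.842]
scene [[385.08111076411484, 0.0, 325.3625587529428], [0.0, 385.08111076411484, 199.44266905966737], [0.0, 0.0, 1.0]] [[0.512, -0.859, -0.02], [-0.562, -0.317, -0.764], [0.65, 0.403, -0.645]] [-0.32   0.39   0.456]
{'t': 0.1, 'q': array([ 1.08460010e+00,  1.31085096e-01,  1.48916592e+00, -9.31831778e-06,
        1.52300211e+00, -8.53943258e-02]), 'dq': array([-0.00106311, -0.00101574, -0.00372652, -0.00163962, -0.00228287,
       -0.00198884]), 'joint_torque': array([ 1.28582520e-03, -5.61339641e+01, -4.93096805e+01,  7.71387597e-02,
        2.91781680e-02, -3.58003444e-05]), 'tool_pos': array([0.23397573, 0.5522762 , 0.40379487]), 'orientation': array([-6.25280267e-01, -3.07826863e+00,  2.50622275e-03]), 'force': array([-0.54154687,  0.01826833, -0.10544032]), 'wrist_torque': array([-0.02937196, -0.04761623, -0.02032566]), 'gripper_force': 0.0, 'opening': 0.09261873155538553}
```

View pics/top1.png

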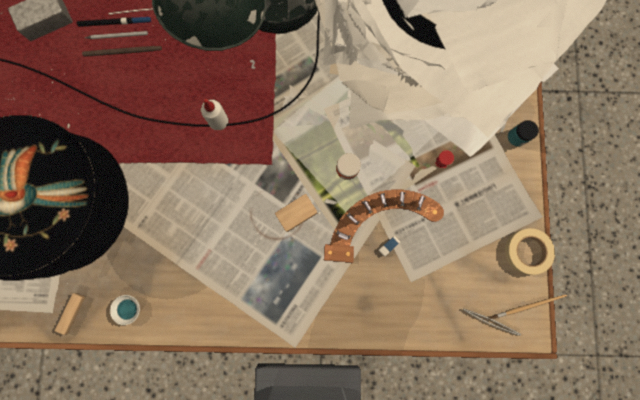

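View pics/scene1.png

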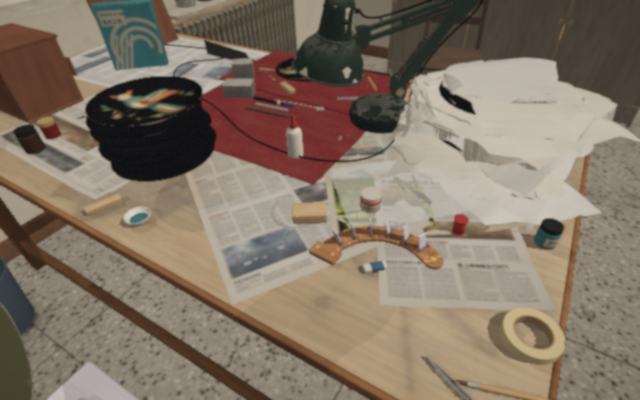

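The top view shows the counter with its round end at about (433,212) and its square block at (338,254). The jar is at (347,166), the spool at (445,158), the eraser at (388,246) and the sanding block at (297,213). Next I'll zoom in and mask the bar.

```bash
cat > h.py <<'E'
import numpy as np,cv2
def ray(c,uv,z):
    uv=np.atleast_2d(np.float64(uv)); d=np.c_[uv,np.ones(len(uv))]@np.linalg.inv(c["mtx"]).T@c["R"]
    o=-c["R"].T@c["t"]; return o+d*((z-o[2])/d[:,2])[:,None]
def proj(c,X):
    p=(np.atleast_2d(X)@c["R"].T+c["t"])@c["mtx"].T; return p[:,:2]/p[:,2:]
E
python3 - <<'E'
from h import *
c=np.load("top.npz"); im=c["color"][:,:,::-1].copy()
hsv=cv2.cvtColor(im,cv2.COLOR_BGR2HSV)
for p in [(335,253),(347,232),(380,200),(413,204),(430,212),(345,262),(297,213),(360,280)]: print(p,hsv[p[1],p[0]])
m=cv2.inRange(hsv,(3,120,60),(16,255,255)); m[:, :315]=0;m[:,450:]=0;m[:180]=0;m[270:]=0
n,l,st,ce=cv2.connectedComponentsWithStats(m); k=1+np.argmax(st[1:,4]); print(st[k],n)
v=cv2.resize(im[145:285,270:470],None,fx=4,fy=4,interpolation=cv2.INTER_CUBIC)
mm=cv2.resize((l==k).astype(np.uint8)[145:285,270:470],None,fx=4,fy=4,interpolation=0)
cs,_=cv2.findContours(mm,0,1); cv2.drawContours(v,cs,-1,(0,255,0),1)
cv2.imwrite("pics/crop1.png",v)
E
```

```text
(335, 253) [ 12 154 151]
(347, 232) [ 12 149 166]
(380, 200) [ 12 154  88]
(413, 204) [ 12 149  70]
(430, 212) [ 12 147 177]
(345, 262) [ 16  86 136]
(297, 213) [ 16 114 204]
(360, 280) [ 17  99 167]
[ 324  190  119   73 2393] 2
```

View pics/crop1.png

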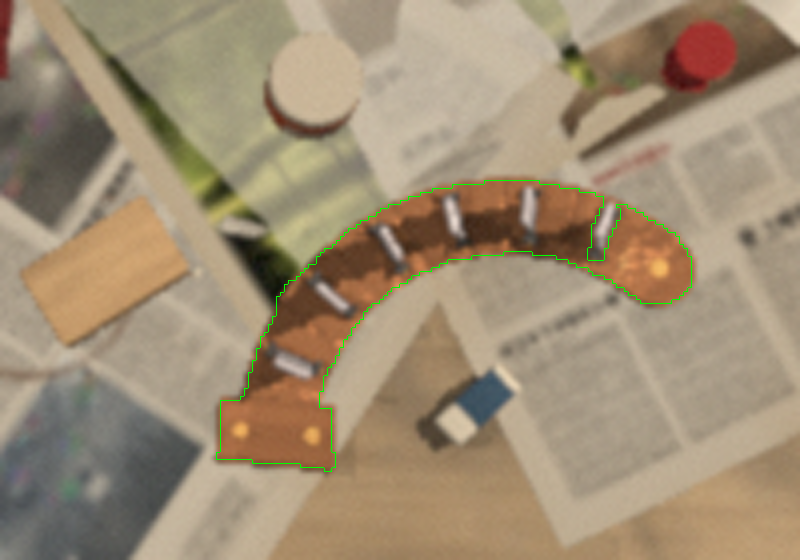

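The crop shows the bar outline cleanly, with six upright tabs: tab 1 at crop (604,230) and tab 6 at (295,363). The block's bolts are at (240,430) and (312,436).

Run:
```python
from h import *
from scipy.optimize import least_squares
c=np.load("top.npz"); im=c["color"][:,:,::-1].copy()
hsv=cv2.cvtColor(im,cv2.COLOR_BGR2HSV)
m=cv2.inRange(hsv,(3,120,60),(16,255,255)); m[:, :315]=0;m[:,450:]=0;m[:180]=0;m[270:]=0
m=cv2.morphologyEx(m,cv2.MORPH_CLOSE,np.ones((7,7)))
cs,_=cv2.findContours(m,0,cv2.CHAIN_APPROX_NONE); k=max(cs,key=cv2.contourArea)[:,0]
print("cam",-c["R"].T@c["t"])
P=ray(c,k,.010)[:,:2]; u=k/1.0
uc=(k-[270,145])*4
sel=(uc[:,1]<385)&(uc[:,0]<600)
Q=P[sel]
def f(p,full=False):
    r=np.linalg.norm(Q-p[:2],axis=1); d=np.where(r>.12,r-.12-p[2],.12-p[2]-r); return d
s=least_squares(f,[Q[:,0].mean()-.07,Q[:,1].mean(),.02],loss="soft_l1",f_scale=.001); print("centre,halfw",s.x,"rms",np.sqrt((f(s.x)**2).mean()))
C=s.x[:2]
ang=lambda X:np.degrees(np.arctan2(X[:,1]-C[1],X[:,0]-C[0]))
cp=lambda a:np.array(a)/4.+[270,145]
# tab base corners / top centres (crop px)
for z,pts in [(.045,[(609,207),(530,190),(452,201),(383,230),(320,285),(280,355)]),(.015,[(598,255),(529,240),(460,240),(400,267),(348,310),(315,374)])]:
    X=ray(c,cp(pts),z); print(z,ang(X).round(1),np.linalg.norm(X[:,:2]-C,axis=1).round(3))
B=ray(c,cp([(220,402),(331,407),(217,460),(333,468),(240,430),(312,436)]),.012);print("block",B.round(4).tolist(),ang(B).round(1),np.linalg.norm(B[:,:2]-C,axis=1).round(3))
E=ray(c,cp([(660,268)]),.01);print("end bolt",E,ang(E),np.linalg.norm(E[:,:2]-C,axis=1))
for nme,q,z in [("jar",(315,78),.044),("spool",(705,50),.04),("eraser",(476,405),.011),("sand",(105,268),.026)]:
    X=ray(c,cp(q),z);print(nme,X.round(3),ang(X),np.linalg.norm(X[:,:2]-C,axis=1).round(3))
# depth check
for q in [(430,212),(335,256),(340,240)]: print(c["depth"][q[1],q[0]], (c["R"]@ray(c,q,.01)[0]+c["t"])[2])
```

```text
cam [0.49425474 0.00272556 0.92682895]
centre,halfw [ 0.52284338 -0.17524791  0.01801374] rms 0.0008742856380032763
0.045 [-19.3  -1.4  16.4  33.3  52.1  70.1] [0.126 0.127 0.126 0.126 0.127 0.127]
0.015 [-23.5  -4.5  14.1  32.   50.3  69.9] [0.108 0.107 0.109 0.108 0.108 0.106]
block [[0.5446, -0.0284, 0.012], [0.5432, -0.084, 0.012], [0.5158, -0.0273, 0.012], [0.5129, -0.0852, 0.012], [0.5309, -0.0386, 0.012], [0.5286, -0.0746, 0.012]] [81.6 77.4 92.7 96.3 86.6 86.7] [0.148 0.093 0.148 0.091 0.137 0.101]
end bolt [[ 0.61687678 -0.25112664  0.01      ]] [-38.90123409] [0.12082989]
jar [[ 0.704 -0.072  0.044]] [29.60683383] [0.209]
spool [[ 0.723 -0.268  0.04 ]] [-24.77194818] [0.221]
eraser [[ 0.546 -0.157  0.011]] [38.850013] [0.029]
sand [[0.609 0.03  0.026]] [67.18331448] [0.223]
0.9242078 0.9254363251404086
0.9086847 0.9110674533002158
0.9156803 0.9159182750793341
```

Arc centre (0.523, -0.175), residual under 1 mm. The tabs are at about -21°, -3°, 15°, 33.5°, 51.5° and 69.7°. I'll approach above the start at θ≈-34°, with the fingers closing on the way.

Call:
drive_tool:
  moves: [0, -20, -17, 0, 0, 0, 0, 0, -35, -30, 0, 0, 0, 0, 0, -35, -30, 0, 0, 0, 0, 0, -35, -30, 0, 0, 0, 0, 0, -35, -30, 0, 0, 0, 0, 0, -35, -30, 0, 0, 0, 0, 0, -35, -30, 0, 0, 0, 0, 0, -35, -30, 0, 0, 0, 0]
  grip_force: 3

```text
t: 0.9
tool_pos: [0.3897, 0.2383, 0.4045]
orientation: [-0.625, -3.079, 0.0]
force: [0.9, 0.1, -0.1]
opening: 0.0337
gripper_force: 0.0
```

Call:
drive_tool:
  moves: [0, -35, -30, 0, 0, 0, 0, 0, -35, -30, 0, 0, 0, 0, 0, -35, -30, 0, 0, 0, 0, 0, -35, -30, 0, 0, 0, 0, 0, -35, -30, 0, 0, 0, 0, 0, -35, -30, 0, 0, 0, 0, 0, -35, -30, 0, 0, 0, 0, 0, -35, -30, 0, 0, 0, 0]

```text
t: 1.7
tool_pos: [0.5541, -0.0921, 0.4043]
orientation: [-0.626, -3.078, -0.0]
force: [0.4, 1.2, 1.1]
opening: 0.0003
gripper_force: 0.0
```

Call:
drive_tool:
  moves: [0, -35, -30, 0, 0, 0, 0, 0, -35, -30, 0, 0, 0, 0, 0, -35, -30, 0, 0, 0, 0, 0, -18, -24, 0, 0, 0, 8, 0, 0, 0, 0, 0, 0, 8.5, 0, 0, 0, 0, 0, 0, 8.5, 0, 0, 0, 0, 0, 0, 8.5, 0, 0, 0, 0, 0, 0, 8.5]

```text
t: 2.5
tool_pos: [0.6223, -0.2433, 0.4039]
orientation: [-1.695, -2.644, 0.0]
force: [0.7, -0.2, 0.0]
opening: 0.0005
gripper_force: 0.0
```

Call:
drive_tool:
  moves: [0, 0, 0, 0, 0, 0, 8.5, 0, 0, 0, 0, 0, 0, 8.5, 0, 0, 0, 0, 0, 0, 8.5, 0, 0, 0, 0, 0, 0, 8.5, 0, 0, 0, 0, 0, 0, 8.5, 0, 0, 0, 0, 0, 0, 8.5, 0, 0, 0, 0, 0, 0, 7, 0, 0, 0, 0, 0, 0, 0]

```text
t: 3.3
tool_pos: [0.6224, -0.2431, 0.404]
orientation: [-2.761, -1.497, 0.001]
force: [-0.2, -0.1, -0.2]
opening: 0.0006
gripper_force: 0.0
```

```bash
cat >> h.py <<'E'
from scipy.spatial.transform import Rotation as Ro
C=np.array([.523,-.175])
def report(s,th=None,tipz=None):
    R=Ro.from_rotvec(s["orientation"]).as_matrix(); g=s["tool_pos"]+R[:,2]*.186
    v=g[:2]-C
    print("t",s["t"],"tip",g.round(4),"theta",np.degrees(np.arctan2(v[1],v[0])).round(1),"r",np.hypot(*v).round(4),"heading",np.degrees(np.arctan2(R[1,0],R[0,0])).round(1),"zax",R[:,2].round(4),"F",s["force"].round(2),"open",round(s["opening"],4),"q",s["q"].round(2))
    if th is not None:
        a=np.radians(th); tgt=np.r_[C+.12*np.array([np.cos(a),np.sin(a)]),tipz]
        print("shift tool mm",(R.T@(tgt-g)*1000).round(1),"turn z",round(np.degrees(np.arctan2(R[1,0],R[0,0]))-(th+90),1))
E
python3 - <<'E'
from h import *; from plant import robot
report(robot.read_state(),-34,.026)
E
```

```text
t 3.3 tip [ 0.6222 -0.243   0.218 ] theta -34.4 r 0.1202 heading 56.9 zax [-1.e-03  5.e-04 -1.e+00] F [-0.23 -0.1  -0.17] open 0.0006 q [-0.45  0.32  1.28 -0.    1.55  0.13]
shift tool mm [  0.9   0.  192. ] turn z 0.9
```

Call:
drive_tool:
  moves: [0, 0, 0, 25, 0, 0, 0, 0, 0, 0, 30, 0, 0, 0, 0, 0, 0, 30, 0, 0, 0, 0, 0, 0, 30, 0, 0, 0, 0, 0, 0, 30, 0, 0, 0, 0, 0, 0, 25, 0, 0, 0, 0, 0, 0, 15, 0, 0, 0, 0, 0, 0, 6, 0, 0, 0]

```text
t: 4.1
tool_pos: [0.6217, -0.2428, 0.2114]
orientation: [-2.756, -1.502, 0.003]
force: [-0.7, -0.0, 0.2]
opening: 0.0008
gripper_force: 0.0
```

Run:
```python
from h import *; from plant import robot
c=robot.read_camera("scene"); t=robot.read_camera("top"); report(robot.read_state(),-34,.026)
f=lambda c,y,x,h,w,k:cv2.resize(c["color"][y:y+h,x:x+w,::-1],None,fx=k,fy=k,interpolation=cv2.INTER_CUBIC)
cv2.imwrite("pics/c2.png",np.vstack([f(c,180,290,70,190,4),f(t,150,290,70,190,4)]))
```

```text
t 4.2 tip [ 0.6221 -0.243   0.0272] theta -34.4 r 0.1202 heading 57.1 zax [-1.e-03  5.e-04 -1.e+00] F [-0.58  0.06 -0.27] open 0.0006 q [-0.45  0.47  1.45  0.    1.23  0.13]
shift tool mm [ 0.9 -0.2  1.2] turn z 1.1
```

View pics/c2.png

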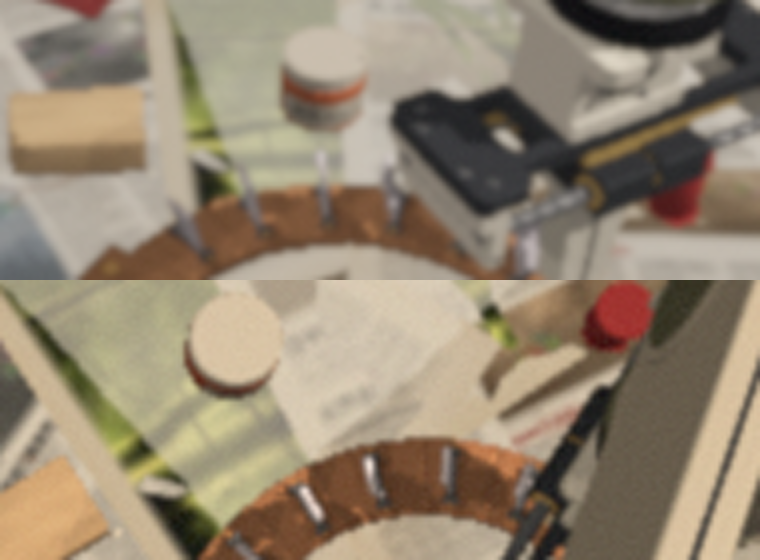

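The closed fingers stand just behind tab 1, at about (520,490) in the lower half of the crop, and all tabs are upright. Starting the sweep: 4.2 mm and 2° per row.

Call:
drive_tool:
  moves: [0, 4.2, 0, 1, 0, 0, -2, 0, 4.2, 0, 0, 0, 0, -2, 0, 4.2, 0, 0, 0, 0, -2, 0, 4.2, 0, 0, 0, 0, -2, 0, 4.2, 0, 0, 0, 0, -2, 0, 4.2, 0, 0, 0, 0, -2, 0, 4.2, 0, 0, 0, 0, -2, 0, 4.2, 0, 0, 0, 0, -2]

```text
t: 5.0
tool_pos: [0.6372, -0.2126, 0.2127]
orientation: [-2.522, -1.873, 0.0]
force: [-0.1, 0.1, -0.0]
opening: 0.0005
gripper_force: 0.0
```

Run:
```python
from h import *; from plant import robot
c=robot.read_camera("scene"); t=robot.read_camera("top"); report(robot.read_state(),-18,.026)
f=lambda c,y,x,h,w,k:cv2.resize(c["color"][y:y+h,x:x+w,::-1],None,fx=k,fy=k,interpolation=cv2.INTER_CUBIC)
cv2.imwrite("pics/c3.png",np.vstack([f(c,200,290,70,190,4),f(t,180,290,70,190,4)]))
```

```text
t 5.1 tip [ 0.6373 -0.2123  0.0267] theta -18.1 r 0.1202 heading 73.2 zax [-1.e-04  2.e-04 -1.e+00] F [-1.01 -0.81 -0.31] open 0.0004 q [-0.4   0.47  1.44  0.    1.23 -0.1 ]
shift tool mm [ 0.2 -0.2  0.7] turn z 1.2
```

View pics/c3.png

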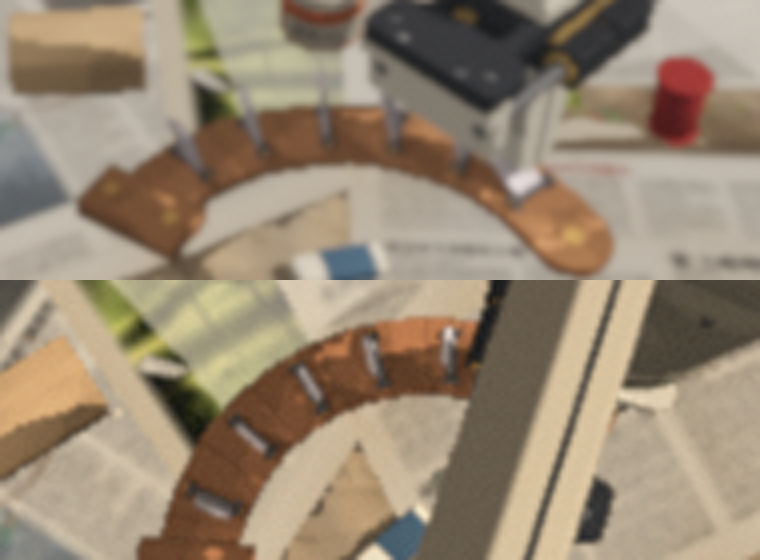

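Tab 1 is going down at (525,180) in the upper half, the bar hasn't moved and the force is tiny. Continuing.

Call:
drive_tool:
  moves: [0, 4.2, 0, 0, 0, 0, -2, 0, 4.2, 0, 0, 0, 0, -2, 0, 4.2, 0, 0, 0, 0, -2, 0, 4.2, 0, 0, 0, 0, -2, 0, 4.2, 0, 0, 0, 0, -2, 0, 4.2, 0, 0, 0, 0, -2, 0, 4.2, 0, 0, 0, 0, -2, 0, 4.2, 0, 0, 0, 0, -2]

```text
t: 5.9
tool_pos: [0.6429, -0.1796, 0.2128]
orientation: [2.237, 2.206, -0.0]
force: [0.5, -0.4, 0.1]
opening: 0.0006
gripper_force: 0.0
```

Call:
drive_tool:
  moves: [0, 4.2, 0, 0, 0, 0, -2, 0, 4.2, 0, 0, 0, 0, -2, 0, 4.2, 0, 0, 0, 0, -2, 0, 4.2, 0, 0, 0, 0, -2, 0, 4.2, 0, 0, 0, 0, -2, 0, 4.2, 0, 0, 0, 0, -2, 0, 4.2, 0, 0, 0, 0, -2, 0, 4.2, 0, 0, 0, 0, -2]

```text
t: 6.7
tool_pos: [0.6393, -0.1464, 0.2127]
orientation: [1.908, 2.496, -0.0]
force: [-0.1, -0.0, 0.9]
opening: 0.0003
gripper_force: 0.0
```

Run:
```python
from h import *; from plant import robot
c=robot.read_camera("scene"); report(robot.read_state(),14,.026)
f=lambda c,y,x,h,w,k:cv2.resize(c["color"][y:y+h,x:x+w,::-1],None,fx=k,fy=k,interpolation=cv2.INTER_CUBIC)
cv2.imwrite("pics/c4.png",f(c,190,290,90,190,4))
```

```text
t 6.75 tip [ 0.6392 -0.1457  0.0267] theta 14.2 r 0.1198 heading 105.3 zax [-2.e-04  4.e-04 -1.e+00] F [0.01 0.6  0.33] open 0.0003 q [-0.3   0.44  1.49  0.    1.22 -0.57]
shift tool mm [-0.3  0.2  0.7] turn z 1.3
```

View pics/c4.png

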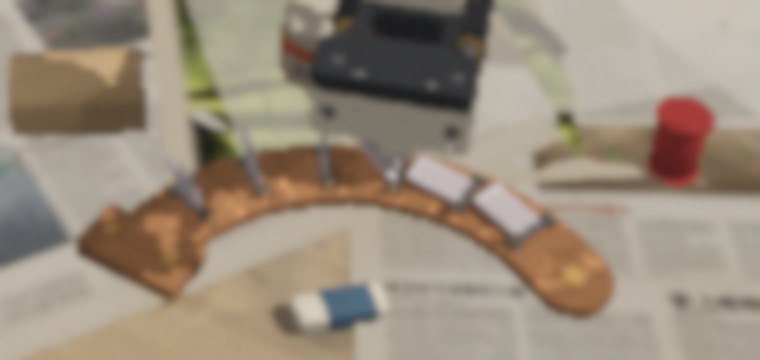

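Tabs 1 and 2 are flat at (510,210) and (440,178), tab 3 is tipping, and the jar isn't being touched. Continuing.

Call:
drive_tool:
  moves: [0, 4.2, 0, 0, 0, 0, -2, 0, 4.2, 0, 0, 0, 0, -2, 0, 4.2, 0, 0, 0, 0, -2, 0, 4.2, 0, 0, 0, 0, -2, 0, 4.2, 0, 0, 0, 0, -2, 0, 4.2, 0, 0, 0, 0, -2, 0, 4.2, 0, 0, 0, 0, -2, 0, 4.2, 0, 0, 0, 0, -2]

```text
t: 7.55
tool_pos: [0.6267, -0.1153, 0.2128]
orientation: [1.542, 2.737, -0.0]
force: [0.0, 0.2, 0.6]
opening: 0.0007
gripper_force: 0.0
```

Call:
drive_tool:
  moves: [0, 4.2, 0, 0, 0, 0, -2, 0, 4.2, 0, 0, 0, 0, -2, 0, 4.2, 0, 0, 0, 0, -2, 0, 4.2, 0, 0, 0, 0, -2, 0, 4.2, 0, 0, 0, 0, -2, 0, 4.2, 0, 0, 0, 0, -2, 0, 4.2, 0, 0, 0, 0, -2, 0, 4.2, 0, 0, 0, 0, -2]

```text
t: 8.35
tool_pos: [0.606, -0.089, 0.2128]
orientation: [1.146, 2.925, 0.0]
force: [-0.2, 0.9, -0.4]
opening: 0.0005
gripper_force: 0.0
```

Run:
```python
from h import *; from plant import robot
c=robot.read_camera("scene"); report(robot.read_state(),46,.026)
f=lambda c,y,x,h,w,k:cv2.resize(c["color"][y:y+h,x:x+w,::-1],None,fx=k,fy=k,interpolation=cv2.INTER_CUBIC)
cv2.imwrite("pics/c5.png",f(c,190,290,90,190,4))
```

```text
t 8.4 tip [ 0.6056 -0.0885  0.0266] theta 46.3 r 0.1195 heading 137.3 zax [-5.e-04  3.e-04 -1.e+00] F [ 0.44  0.4  -0.44] open 0.0008 q [-0.23  0.33  1.62  0.    1.19 -1.06]
shift tool mm [-0.7  0.4  0.6] turn z 1.3
```

View pics/c5.png

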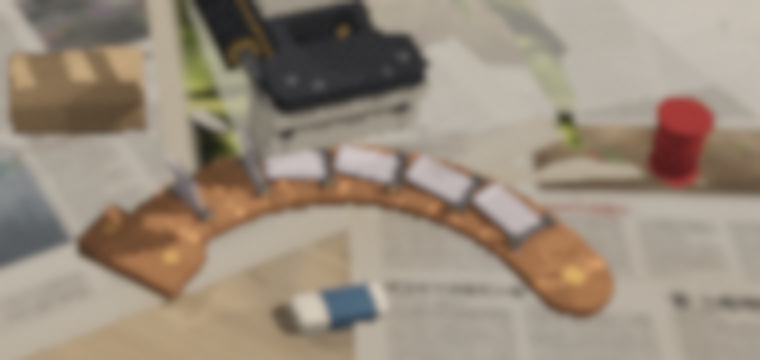

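Tabs 1–4 are flat, the bar still lies where it was, and tabs 5 and 6 remain at (255,165) and (190,190). The sweep will end at θ≈84°, then lift.

Call:
drive_tool:
  moves: [0, 4.2, 0, 0, 0, 0, -2, 0, 4.2, 0, 0, 0, 0, -2, 0, 4.2, 0, 0, 0, 0, -2, 0, 4.2, 0, 0, 0, 0, -2, 0, 4.2, 0, 0, 0, 0, -2, 0, 4.2, 0, 0, 0, 0, -2, 0, 4.2, 0, 0, 0, 0, -2, 0, 4.2, 0, 0, 0, 0, -2]

```text
t: 9.2
tool_pos: [0.5789, -0.0695, 0.2128]
orientation: [0.73, 3.056, -0.0]
force: [-0.3, 0.7, -0.1]
opening: 0.0005
gripper_force: 0.0
```

Call:
drive_tool:
  moves: [0, 4.2, 0, 0, 0, 0, -2, 0, 4.2, 0, 0, 0, 0, -2, 0, 4.2, 0, 0, 0, 0, -2, 0, 4.2, 0, 0, 0, 0, -2, 0, 4.2, 0, 0, 0, 0, -2, 0, 4.2, 0, 0, 0, 0, -2, 0, 4.2, 0, 0, 0, 0, -2, 0, 4.2, 0, 0, 0, 0, -2]

```text
t: 10.0
tool_pos: [0.5474, -0.0581, 0.2129]
orientation: [0.297, 3.127, -0.0]
force: [0.6, -0.5, -0.5]
opening: 0.0004
gripper_force: 0.0
```

Call:
drive_tool:
  moves: [0, 4.2, 0, 0, 0, 0, -2, 0, 4.2, 0, 0, 0, 0, -2, 0, 4.2, 0, 0, 0, 0, -2, 0, 4.2, 0, 0, 0, 0, -2, 0, 0, 0, 0, 0, 0, 0, 0, 0, 0, 0, 0, 0, 0, 0, 0, 0, -10, 0, 0, 0, 0, 0, 0, -30, 0, 0, 0]

```text
t: 10.8
tool_pos: [0.5296, -0.0556, 0.2506]
orientation: [-0.082, -3.135, -0.002]
force: [-0.4, 0.1, -0.1]
opening: 0.0007
gripper_force: 0.0
```

Call:
drive_tool:
  moves: [0, 0, 0, -40, 0, 0, 0, 0, 0, 0, -40, 0, 0, 0, 0, 0, 0, -40, 0, 0, 0, 0, 0, 0, -20, 0, 0, 0, 0, 0, 0, 0, 0, 0, 0]

```text
t: 11.3
tool_pos: [0.5321, -0.056, 0.3981]
orientation: [0.082, 3.132, -0.002]
force: [1.1, -0.1, 0.3]
opening: 0.0007
gripper_force: 0.0
```

Run:
```python
from h import *; from plant import robot
c=robot.read_camera("scene"); t=robot.read_camera("top"); report(robot.read_state())
f=lambda c,y,x,h,w,k:cv2.resize(c["color"][y:y+h,x:x+w,::-1],None,fx=k,fy=k,interpolation=cv2.INTER_CUBIC)
cv2.imwrite("pics/c6.png",np.vstack([f(c,190,290,75,190,4),f(t,190,290,75,190,4)]))
a=np.load("scene.npz")["color"]; d=cv2.absdiff(a,c["color"]).max(2)
# movement check: subpixel shift of patches away from the arm, first vs now
for n,(x,y,w,h) in dict(roundend=(418,245,28,25),block=(308,235,35,28),eraser=(355,255,32,20),spool=(448,210,24,28),sand=(288,198,40,28),jar=(355,182,32,32)).items():
    g=lambda i:np.float32(cv2.cvtColor(i[y:y+h,x:x+w],cv2.COLOR_RGB2GRAY)); print(n,np.round(cv2.phaseCorrelate(g(a),g(c["color"]))[0],2))
```

```text
t 11.4 tip [ 0.5312 -0.0559  0.2071] theta 86.0 r 0.1194 heading 177.0 zax [ 1.1e-03 -2.0e-04 -1.0e+00] F [-0.29 -0.66 -0.53] open 0.0004 q [-0.2  -0.04  1.69 -0.    1.5  -1.72]
roundend [-0.14  0.08]
block [ 0.16 -0.79]
eraser [0.03 0.03]
spool [0.08 0.03]
sand [-0.01  0.01]
jar [-0.09 -0.05]
```

View pics/c6.png

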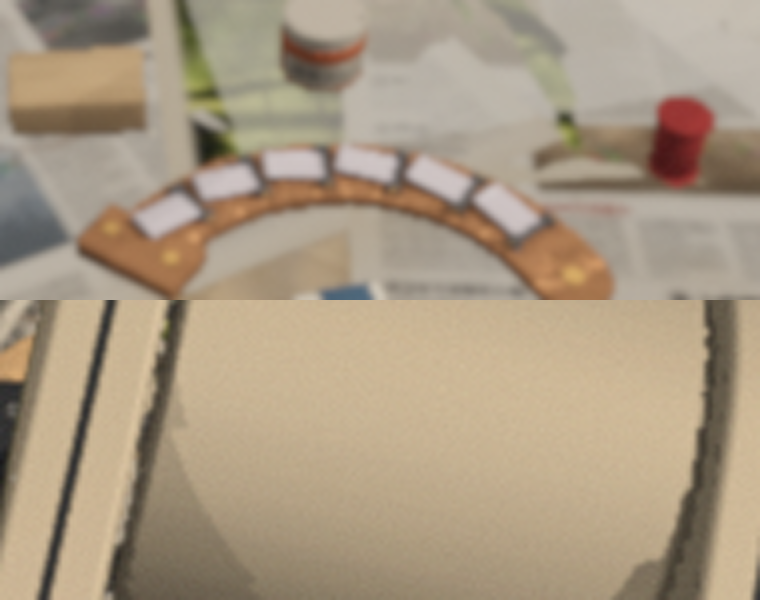

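All six tabs are flat and the arm is clear. The counter's bolts at (171,257) and (573,275) are where they were, and the bystanders haven't moved.

```bash
python3 -c "
from plant import robot
print(robot.close_job())"
```

```text
the job is handed in; nothing more can be done
None
```

The coat counter is reset and the job is handed in: all six tabs folded flat from the round end to the square end, with about 1 N on the wrist sensor, and neither the counter nor the things around it moved visibly in the camera images.

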